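# Set out two machine blocks on a sloping kit rail

## Task

Set out the two loose aluminium blocks on the narrow sloping kit rail: the rectangular bearing block from the grey tray goes in the rail's wide bay and the flanged shaft support from the mouse mat goes in its narrow bay. Each must stand on its own base, flat on the sloping bar, its long side crosswise to the bar and centred over it, between the fins and let go. Set them down gently, without dropping or ramming them, and leave all the other things where they are.

Things in the scene. Friction and masses are not known exactly. Their poses are not given: they have to be found in the camera images.
- block: Larger part to set out: solid aluminium block, 44 mm (x) by 62 mm (y) by 42 mm high, round ringed bore mark on both x faces, four small bolt holes on top; 0.3 kg. Origin: centre of its underside, z up. Same turned half round. Starts in one of the tray pockets, where only its x faces have room for fingers; in the rail's bay only its y faces have.
- support: Smaller part to set out: aluminium inverted T. Foot 24 mm (x) by 60 mm (y) by 10 mm high, on it an upright 24 mm (x) by 36 mm (y) reaching 52 mm above the underside, bore mark on both x faces; 0.15 kg. Origin: centre of its underside, z up. Same turned half round. Starts standing on the mouse mat, at one side; the mouse is at the other.
- rail: Stand of the kit rail (grey, fixed): foot plate 170 mm (x) by 80 mm (y) by 8 mm with two posts that carry the bar along its x. Origin: centre of the foot plate's underside, z up. It may stand left or right of the mat.
- bar: Sloping bar on the stand, fixed, 154 mm long (x, pointing uphill, 0.22 rad above level), 24 mm wide (y, level), 12 mm thick. Origin: centre of its top face, 110 mm above the desk; z square to that face. Four fins 4 mm thick, 24 mm wide, 45 mm high, low-side faces at x = -77, -17, 33, 73 mm, bound three bays: wide (56 mm, low end), middle (46 mm, holds the spacer), narrow (36 mm).
- wide_bay (a point): Centre of the wide bay (56 mm between fins) on the bar's top face; axes as the bar's.
- narrow_bay (a point): Centre of the narrow bay (36 mm between fins) on the bar's top face; axes as the bar's.
- tray: Grey open parts tray (fixed), outside 126 mm (x) by 155 mm (y) by 48 mm high, walls and floor 5 mm; a 5 mm wall along x makes two pockets, each 116 mm (x) by 70 mm (y), centred at y = +37.5 and -37.5 mm. One holds the bearing block, the other the flange. Origin: centre of its underside, z up. May stand left or right of the mat.
- mat: Blue mouse mat (fixed), 170 mm (x) by 220 mm (y) by 3 mm thick, with clear room for putting a part down once the shaft support is gone. Origin: centre of its underside.
- mouse: Black computer mouse on the mat, 104 mm (x) by 60 mm (y) by 38 mm high; leave alone. Origin: centre of its underside.
- flange: Round aluminium flange bearing in the other tray pocket: foot 60 mm across and 10 mm high, hub 40 mm across, 34 mm high in all; leave alone. Origin: centre of its underside.
- spacer: Round aluminium spacer, 36 mm across and 26 mm high, standing in the rail's middle bay; leave alone. Origin: centre of its underside.
- bottle: Small amber drink bottle with orange cap, 62 mm across, 155 mm tall, standing beyond the mat; leave alone. Origin: centre of its underside.
- tape: Roll of brown packing tape lying flat, 104 mm across, 48 mm high; leave alone. Origin: centre of its underside.
- scanner: Black hand-held code scanner lying on its side: head 60 mm (x) by 110 mm (y) by 40 mm high towards its +y, handle towards its -y, 200 mm long in all; leave alone. Origin: underside, near where head and handle join.
Not all that is in view belongs to the job. Leave any turquoise or yellow look-alike of the support alone. Of the things that look like the rail, take the one that is farthest to the robot's right at the start.

How it is judged:
By the outcome, as a careful person would: the job done as asked, in the order asked, and still so for the second after the job is handed in, with the robot touching nothing.
It also fails if it takes over 69 s, if anything falls off the work surface, if the arm or the gripper's body presses on something with over 40 N, if the wrist force passes 120 N, or if a joint passes its speed limit or range.

## Robot

A 6-joint arm with a two-finger parallel gripper is mounted at the origin on the work surface. World frame = base frame: x ahead of the robot, y to its left, z up, the work surface at z = 0. Lengths are in mm, angles in rad, forces in N, time in s.
With the tool pointing down it reaches from about 300 to 775 mm from the base axis. Payload 14.6 kg.
Tool frame: the origin (TCP) lies at the very end of the fingers, on their centre line; the grasp point (between the pads) lies 19 mm behind it (manip.grip_point_offset is the distance from the TCP to the grasp point, in mm); z points along the fingers, y is the line along which they close (so a half turn about z gives the same grasp; the last joint's range is limited). The gripper opens to 94 mm and grips with 3 to 60 N. Pads are 16 mm wide; open, the fingers measure 119 mm over their backs; the gripper's body (75 mm by 177 mm) begins 78 mm behind the grasp point.
Start: joints at [-1.398, 0.3, 1.521, -0, 1.321, -0.067], TCP at [130.623, -534.254, 205.446] pointing down, gripper open.
Joint ranges: [-3.03, 3.03], [-0.79, 2.21], [0.23, 2.52], [-1.04, 4.18], [0, 3.07], [-2.55, 2.55]. Speed limits (rad/s): [2.22, 2.22, 2.57, 3.14, 3.14, 3.14].

## Interface

Orientations are given as [roll, pitch, yaw] about the fixed x, y, z axes, in that order (R = Rz(yaw) Ry(pitch) Rx(roll)).
In Python, from cell import telemetry, eyes, manip gives the robot as it stands.
- The arm moves only by the tool play_rows, never from a script. Its arguments are lists of equal length, an entry for each row: "translation": the shift along the world's x, y, z in m, a list of three; "yaw": the turn about the world's z in rad. A call has 1 to 12 rows; each row is the pose to reach, as a shift and turn from the pose commanded when the call began; what a row does not reach only later rows make up. A row lasts 1/8 s, in which the tool goes at most 62.5 mm and 10.7 degrees, less where a joint would pass 70% of its speed; a pose out of reach is approached as far as the arm can. A call with a gripper value outside its range is refused whole. "hand" is the opening, from 0 (shut) to 1 (fully open), set as the call begins (left out, the last holds). The fingers move at their own pace and stop on an object; "force" is the grip in N (left out, the last holds). Time passes only in rows, so rows that repeat a pose let the fingers close. It gives the time, the measured TCP pose, the force, the opening and the grip force at its end, in the units of the state.
- telemetry.read_state(): the state, without advancing time (a new reading comes with each control period).
- eyes.camera(name): name is "side" or "top"; returns a dict with "pixels" (480x640x3 uint8, red, green, blue), "fx", "fy", "cx", "cy" (pixels), "dist_coeffs" ([k1, k2, p1, p2, k3] as OpenCV has them; the pictures are not rectified), "cam_to_world" (4x4, takes a point from camera to world coordinates). Camera axes: x right, y up, looking along -z (the intrinsics and any distortion apply to the point x, -y, -z); pixel columns grow to the right and rows downward; lengths in mm; the calibration is good to about 2 mm. A picture is of the moment at which its call begins. There is no depth.
- manip.sign_off(): hands the job in; it is judged then, once.
The state is a dict: "clock": time; "joints": joint angles; "qd": joint speeds; "effort": joint torques, N m; "eef_pos": TCP position; "eef_rot": TCP orientation; "wrist_force": force on the tool from outside, world axes, zero at the start; "moment": the same for the moment, N m; "finger_gap": finger opening in mm; "finger_force": force on a finger pad.
Only numpy, scipy, OpenCV 4.12 (cv2) and the standard library are available. Lean on these libraries where they do the work, as an engineer would, in place of code of your own. Each camera call takes 0.05 s, during which the arm holds its last target. There are 200 camera calls.

## Working session

There is one attempt and no reset: what is moved stays moved. The work goes in short steps, Python scripts to look and compute and a tool call to move; the robot and the scene stay as the last step left them, time stands still between calls to the robot, and variables do not carry over. Pictures are saved under pics/ and viewed, at most 10 in all, crops included, and the job is handed in when it is done.

Besides the shell and the picture viewer there is one more tool, called after "Call:" as a command line: name --pt "numbers of a row" for each row, then --argument value for the rest. play_rows: Moves the arm, as the interface text tells. Its arguments: {"type":"object","properties":{"translation":{"type":"array","items":{"type":"array","items":{"type":"number"}}},"yaw":{"type":"array","items":{"type":"number"}},"hand":{"type":"number"},"force":{"type":"number"}},"required":["translation","yaw"]}

```bash
ls; mkdir -p pics; python3 - <<'E'
from cell import telemetry, eyes, manip
import cv2, numpy as np, pickle
s=telemetry.read_state(); print({k:np.round(v,3) for k,v in s.items()})
for n in("side","top"):
    c=eyes.camera(n); cv2.imwrite(f"pics/{n}0.png",c["pixels"][:,:,::-1]); pickle.dump(c,open(f"{n}0.pkl","wb"))
    print(n,c["fx"],c["fy"],c["cx"],c["cy"],c["dist_coeffs"]); print(np.round(c["cam_to_world"],3))
E
```

```text
pics
{'clock': np.float64(0.0), 'joints': array([-1.398,  0.3  ,  1.522,  0.   ,  1.321, -0.067]), 'qd': array([ 0.   , -0.   ,  0.001, -0.001,  0.001, -0.002]), 'effort': array([ 1.0000e-03, -5.3181e+01, -3.5274e+01,  7.1000e-02,  2.4000e-02,
       -0.0000e+00]), 'eef_pos': array([ 130.577, -533.998,  204.894]), 'eef_rot': array([-3.14, -0.  ,  0.24]), 'wrist_force': array([-1.606, -0.031,  1.21 ]), 'moment': array([0.001, 0.043, 0.003]), 'finger_force': np.float64(0.0), 'finger_gap': np.float64(93.865)}
side 603.2738184689251 603.2738184689251 311.97244537584635 245.10546481278422 [-0.06950492  0.          0.          0.          0.        ]
[[ 9.91000e-01  9.40000e-02 -9.90000e-02  3.91469e+02]
 [-1.36000e-01  7.07000e-01 -6.94000e-01 -8.03412e+02]
 [ 5.00000e-03  7.01000e-01  7.13000e-01  9.60660e+02]
 [ 0.00000e+00  0.00000e+00  0.00000e+00  1.00000e+00]]
top 617.8741780940322 617.8741780940322 316.9018556403471 234.6026065561415 [-0.02147908  0.          0.          0.          0.        ]
[[-1.000000e-02  9.890000e-01 -1.460000e-01  3.265820e+02]
 [-1.000000e+00 -8.000000e-03  1.900000e-02  6.757100e+01]
 [ 1.700000e-02  1.470000e-01  9.890000e-01  1.397031e+03]
 [ 0.000000e+00  0.000000e+00  0.000000e+00  1.000000e+00]]
```

View pics/top0.png

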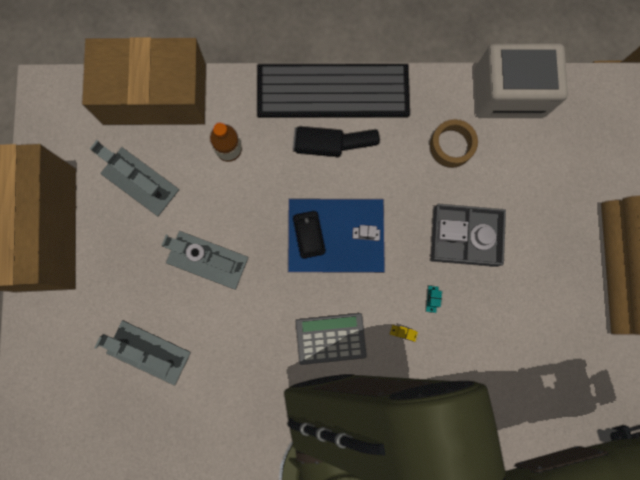

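View pics/side0.png

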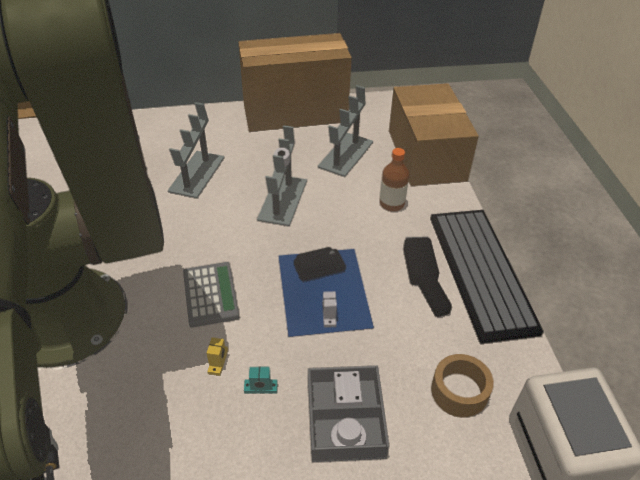

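The top view shows the support at about (367,233), the block at (453,230) in the tray's left pocket, and the rail holding the spacer at (205,258). That rail is the rightmost of the three. The side view shows it at (283,180), with its far end (+y) uphill. Next I'll zoom in on these.

```bash
python3 - <<'E'
import cv2, numpy as np, pickle
T=pickle.load(open("top0.pkl","rb"))["pixels"];S=pickle.load(open("side0.pkl","rb"))["pixels"]
def cr(I,x,y,w,h): return cv2.resize(I[y:y+h,x:x+w],(400,300),interpolation=cv2.INTER_CUBIC)
a=np.vstack([np.hstack([cr(T,155,222,100,75),cr(S,240,117,100,117*0+105)]),np.hstack([cr(T,345,195,0+172,80),cr(S,290,280,110,190)])])
cv2.imwrite("pics/crop1.png",a[:,:,::-1])
for n,I,pts in(("T",T,[(215,275),(190,240),(235,250),(204,262),(150,255),(230,300)]),("S",S,[(285,205),(275,190),(290,140),(250,200),(310,200)])):
    for p in pts: print(n,p,I[p[1],p[0]])
E
```

```text
T (215, 275) [93 99 96]
T (190, 240) [93 99 95]
T (235, 250) [137 128 118]
T (204, 262) [76 80 78]
T (150, 255) [140 129 119]
T (230, 300) [144 133 122]
S (285, 205) [81 81 76]
S (275, 190) [81 82 75]
S (290, 140) [74 73 71]
S (250, 200) [193 179 164]
S (310, 200) [194 179 165]
```

View pics/crop1.png

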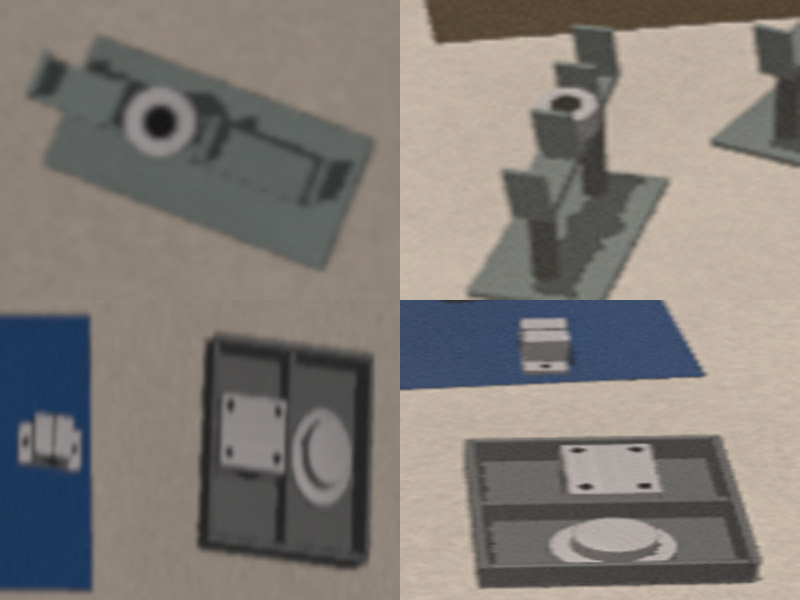

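The crops show the rail uphill towards +y, the support standing on the mat's right part, and the block in the tray's +y pocket with its long side along about y. I'll fit poses using silhouettes in both cameras.

```bash
cat > fit.py <<'E'
import cv2, numpy as np, pickle, itertools
from scipy.optimize import minimize
from scipy.spatial.transform import Rotation as R
def proj(c,P):
    M=np.linalg.inv(c["cam_to_world"]); q=P@M[:3,:3].T+M[:3,3]; q=q*[1,-1,-1]
    K=np.array([[c["fx"],0,c["cx"]],[0,c["fy"],c["cy"]],[0,0,1]])
    return cv2.projectPoints(q,np.zeros(3),np.zeros(3),K,np.array(c["dist_coeffs"]))[0].reshape(-1,2)
def box(x0,x1,y0,y1,z0,z1): return np.array(list(itertools.product((x0,x1),(y0,y1),(z0,z1))),float)
def cyl(r,z0,z1,x=0,y=0):
    t=np.linspace(0,2*np.pi,24,False); return np.array([[x+r*np.cos(a),y+r*np.sin(a),z] for a in t for z in(z0,z1)])
def tf(P,x,y,z,yaw,pitch=0): return R.from_euler("xyz",[0,pitch,yaw]).apply(P)+[x,y,z]
def support(): return [box(-12,12,-30,30,0,10),box(-12,12,-18,18,0,52)]
def rail():
    Rb=R.from_euler("y",-.22); o=np.array([0,0,110]); b=lambda P:Rb.apply(P)+o
    L=[box(-85,85,-40,40,0,8),b(box(-77,77,-12,12,-12,0))]+[b(box(x,x+4,-12,12,0,45)) for x in(-77,-17,33,73)]
    return L+[b(cyl(18,0,26,10,0))]
def mask(c,parts,roi,s=4):
    x,y,w,h=roi; m=np.zeros((h*s,w*s),np.uint8)
    for P in parts:
        q=(proj(c,P)-[x,y]+.5)*s-.5
        cv2.fillConvexPoly(m,cv2.convexHull(np.round(q*16).astype(np.int32)),255,cv2.LINE_AA,4)
    m=cv2.resize(m,(w,h),interpolation=cv2.INTER_AREA).astype(float)/255
    return cv2.GaussianBlur(m,(0,0),.6)
def fit(model,cams,p0,pose,tol=1e-2):
    """cams: list of (cam,roi,target soft mask)"""
    f=lambda p:sum(((mask(c,pose(model,p),r)-t)**2).sum() for c,r,t in cams)
    best=min((minimize(f,p0,method="Nelder-Mead",options=dict(initial_simplex=np.vstack([p0]+[np.array(p0)+d for d in np.diag(s)]),xatol=tol,fatol=1e-3,maxiter=600)) for s in([12,12,.15],[-6,6,-.1])),key=lambda r:r.fun)
    return np.round(best.x,3),round(best.fun,2)
def soft(f,lo,hi): return np.clip((f-lo)/(hi-lo),0,1)
def ratio(c,roi):
    x,y,w,h=roi; I=c["pixels"][y:y+h,x:x+w].astype(float)+1; return I[...,0]/I[...,2]
E
cat > m1.py <<'E'
from fit import *
T=pickle.load(open("top0.pkl","rb"));S=pickle.load(open("side0.pkl","rb"))
def run(name,model,rois,tg,p0,pose):
    cs=[(c,r,tg(c,r)) for c,r in zip((T,S),rois)]
    for lab,k in(("both",cs),("top",cs[:1]),("side",cs[1:])): print(name,lab,*fit(model,k,p0,pose))
planar=lambda m,p:[tf(P,p[0],p[1],0,p[2]) for P in m]
def trail(c,r):
    q=ratio(c,r); bg=np.percentile(q,75); fg=np.percentile(q,12); return soft(q,bg,fg)
run("rail",rail(),[(155,222,100,75),(250,118,64,112)],trail,[310,325,1.9-.6],planar)
matp=lambda m,p:[tf(P,p[0],p[1],3,p[2]) for P in m]
def tsup(c,r):
    q=ratio(c,r); return soft(q,np.percentile(q,10),np.percentile(q,99)*.95)
run("support",support(),[(345,215,38,32),(312,280,36,48)],tsup,[355,-45,0],matp)
def tblk(c,r):
    x,y,w,h=r; g=c["pixels"][y:y+h,x:x+w,1].astype(float); return soft(g,np.percentile(g,20),np.percentile(g,85))
run("block",[box(-22,22,-31,31,42,42.1)],[(436,215,34,30),(328,366,38,38)],tblk,[365,-235,0],lambda m,p:[tf(P,p[0],p[1],5,p[2]) for P in m])
def ttr(c,r):
    q=ratio(c,r); bg=np.percentile(q,80); fg=np.percentile(q,20); return soft(q,bg,fg)
run("tray",[box(-63,63,-77.5,77.5,0,48)],[(420,195,95,80),(298,358,98,110)],ttr,[360,-270,0],planar)
E
python3 m1.py
```

```text
rail both [310.  325.    1.3] 4191.78
rail top [310.  325.    1.3] 2356.4
rail side [310.  325.    1.3] 1835.38
support both [355. -45.   0.] 818.19
support top [355. -45.   0.] 353.98
support side [355. -45.   0.] 464.22
block both [ 365. -235.    0.] 1091.27
block top [ 365. -235.    0.] 422.81
block side [ 365. -235.    0.] 668.47
tray both [ 360. -270.    0.] 9276.09
tray top [ 360. -270.    0.] 3610.77
tray side [ 372.003 -270.016    0.   ] 5665.3
```

```bash
sed -i 's/\[310,325,1.9-.6\]/[485,293,1.25]/;s/\[355,-45,0\]/[533,-73,0]/;s/\[365,-235,0\]/[540,-262,0]/;s/\[360,-270,0\]/[530,-295,0]/' m1.py; python3 m1.py
```

```text
rail both [476.542 291.57    1.205] 296.45
rail top [477.5   291.024   1.199] 71.68
rail side [475.674 292.939   1.213] 192.81
support both [ 5.32349e+02 -6.92520e+01 -9.70000e-02] 21.65
support top [ 5.33681e+02 -6.99710e+01 -9.90000e-02] 4.98
support side [ 5.3180e+02 -6.8778e+01 -9.1000e-02] 5.68
block both [ 5.33619e+02 -2.61888e+02 -8.90000e-02] 132.66
block top [ 5.34814e+02 -2.61412e+02 -9.60000e-02] 37.88
block side [ 5.33071e+02 -2.62136e+02 -8.80000e-02] 85.56
tray both [ 5.24908e+02 -2.97648e+02 -9.30000e-02] 412.32
tray top [ 5.25968e+02 -2.98446e+02 -9.40000e-02] 113.82
tray side [ 5.24417e+02 -2.97334e+02 -9.50000e-02] 280.77
```

Call:
play_rows --pt "0.05 0.058 -0.01" --pt "0.1 0.116 -0.02" --pt "0.15 0.174 -0.03" --pt "0.2 0.232 -0.04" --pt "0.25 0.29 -0.05" --pt "0.3 0.348 -0.06" --pt "0.35 0.406 -0.07" --pt "0.39 0.45 -0.08" --pt "0.402 0.465 -0.095" --pt "0.402 0.465 -0.095" --pt "0.402 0.465 -0.095" --pt "0.402 0.465 -0.095" --yaw '[0,-0.1,-0.2,-0.3,-0.337,-0.337,-0.337,-0.337,-0.337,-0.337,-0.337,-0.337]' --hand 1 --force 20

```text
clock: 1.6
eef_pos: [532.2, -69.5, 110.2]
eef_rot: [3.142, 0.001, -0.097]
wrist_force: [0.2, 0.1, 0.2]
finger_gap: 93.6
finger_force: 0.0
```

Call:
play_rows --pt "0 0 -0.04" --pt "0 0 -0.075" --pt "0 0 -0.088" --pt "0 0 -0.092" --pt "0 0 -0.092" --yaw '[0,0,0,0,0]'

```text
clock: 2.22
eef_pos: [533.1, -69.7, 19.5]
eef_rot: [3.141, -0.001, -0.098]
wrist_force: [0.2, 0.3, -0.1]
finger_gap: 94.0
finger_force: 0.0
```

Call:
play_rows --pt "0 0 0" --pt "0 0 0" --pt "0 0 0" --pt "0 0 0" --pt "0 0 0" --pt "0 0 0" --yaw '[0,0,0,0,0,0]' --hand 0 --force 15

```text
clock: 2.98
eef_pos: [532.6, -69.3, 18.4]
eef_rot: [3.142, 0.0, -0.097]
wrist_force: [-0.2, 0.2, 0.1]
finger_gap: 37.4
finger_force: 0.1
```

Call:
play_rows --pt "0 0 0" --pt "0 0 0" --pt "0 0 0.01" --pt "0 0 0.05" --pt "0 0 0.1" --pt "0 0 0.15" --pt "0 0.02 0.19" --pt "-0.004 0.06 0.21" --pt "-0.008 0.11 0.21" --pt "-0.012 0.16 0.21" --pt "-0.016 0.21 0.21" --pt "-0.02 0.26 0.21" --yaw '[0,0,0,0,0,0,0.15,0.3,0.45,0.6,0.75,0.9]'

```text
clock: 4.47
eef_pos: [512.1, 192.3, 229.2]
eef_rot: [3.141, -0.001, 0.808]
wrist_force: [-0.5, -1.0, -0.7]
finger_gap: 36.1
finger_force: 15.0
```

Call:
play_rows --pt "-0.005 0.05 0" --pt "-0.01 0.1 0" --pt "-0.015 0.14 0" --pt "-0.0166 0.152 0" --pt "-0.0166 0.152 0" --pt "-0.0166 0.152 0" --yaw '[0.15,0.3,0.402,0.402,0.402,0.402]'

```text
clock: 5.22
eef_pos: [496.4, 341.6, 228.7]
eef_rot: [3.141, 0.0, 1.203]
wrist_force: [1.0, -0.1, -2.0]
finger_gap: 35.9
finger_force: 15.0
```

```bash
cat > look.py <<'E'
import sys; from cell import telemetry, eyes; import cv2,pickle,numpy as np
n=sys.argv[1]
for k in("side","top"):
    c=eyes.camera(k); pickle.dump(c,open(f"{k}{n}.pkl","wb"))
s=telemetry.read_state(); print(np.round(s["eef_pos"],2),np.round(s["eef_rot"],3),s["finger_gap"],s["finger_force"],s["clock"])
E
python3 look.py 1; python3 - <<'E'
import cv2,pickle,numpy as np
from fit import proj
a=[]
p=np.array([[496.,342.,190.]])
for k in("top","side"):
    c=pickle.load(open(k+"1.pkl","rb")); u,v=proj(c,p)[0].astype(int); print(k,u,v)
    a.append(cv2.resize(c["pixels"][v-50:v+50,u-33:u+33],(400,600),interpolation=cv2.INTER_CUBIC))
cv2.imwrite("pics/p1.png",np.hstack(a)[:,:,::-1])
E
```

```text
[496.43 341.65 228.72] [ 3.141 -0.     1.203] 36.27628982243554 14.999834150075912 5.325
top 165 240
side 286 121
```

View pics/p1.png

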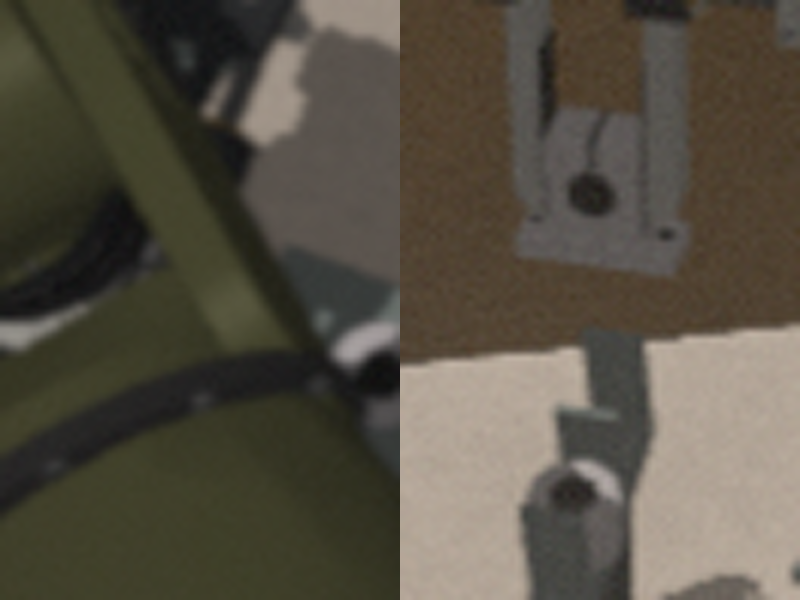

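The side view shows the support held level between the fingers at about (286,110), above the rail's high fin. The top view is blocked by the arm, so I'll measure the part against the rail in the side camera.

```bash
python3 - <<'E'
from fit import *
S=pickle.load(open("side1.pkl","rb"))
roi=(262,108,46,14)
q=ratio(S,roi); print(np.percentile(q,[5,20,50,80,95]).round(2))
t=soft(q,np.percentile(q,80),np.percentile(q,15))
t[:]=t
tcp=np.array([496.4,341.65,228.72]); zb=tcp[2]-15.4
m=support()[:1]
f=lambda p:(((mask(S,[tf(P,p[0],p[1],zb,p[2]) for P in m],roi)-t)[4:]**2)).sum()
r=minimize(f,[496.4,341.65,1.203],method="Nelder-Mead",options=dict(initial_simplex=[[496.4,341.65,1.203],[504,341,1.2],[496,349,1.2],[497,342,1.3]]))
print(r.x,r.fun,f([496.4,341.65,1.203]))
for row in t: print(''.join('%d'%min(9,int(v*9.9)) for v in row))
print()
for row in mask(S,[tf(P,r.x[0],r.x[1],zb,r.x[2]) for P in m],roi): print(''.join('%d'%min(9,int(v*9.9)) for v in row))
E
```

```text
[1.06 1.09 1.56 1.65 1.72]
[494.88460901 343.32613553   1.19738557] 5.084934244942685 7.858757433920341
1012030100489999999999999999999999999972000200
2220000012699999999999999999999999999982010000
0000010114999999999999999999999999999972010010
2000020003899999999999999999999999999972000100
2100102114799999999999999999999999999962100020
0110102012789999999999999999999999999740000020
1001110001122355588999999999999999998520100000
0101211000000000011335567889999999998200000000
0010001020110111010111011202455698985000110110
1111300021011101110011011000012212141001020000
0100101010300001102010110000100001000100000100
2222010101100200000211100120101000000011010001
1001011010000010001020102010011000200100000212
0020100200002101000011012130000120002010200000

0000000001699999999999999999999999999971000000
0000000002899999999999999999999999999981000000
0000000003899999999999999999999999999981000000
0000000003899999999999999999999999999971000000
0000000003899999999999999999999999999950000000
0000000002688899999999999999999999999820000000
0000000000123345678888999999999999999510000000
0000000000000001112234567888899999998300000000
0000000000000000000000111123456778885100000000
0000000000000000000000000000001112332000000000
0000000000000000000000000000000000000000000000
0000000000000000000000000000000000000000000000
0000000000000000000000000000000000000000000000
0000000000000000000000000000000000000000000000
```

Call:
play_rows --pt "0.0006 -0.0004 -0.02" --pt "0.0006 -0.0004 -0.035" --pt "0.0006 -0.0004 -0.041" --pt "0.0006 -0.0004 -0.041" --pt "0.0006 -0.0004 -0.041" --yaw '[0.001,0.001,0.001,0.001,0.001]' --force 6

```text
clock: 5.95
eef_pos: [496.8, 342.4, 188.1]
eef_rot: [3.141, -0.001, 1.206]
wrist_force: [-0.8, 0.4, -0.3]
finger_gap: 35.9
finger_force: 6.0
```

Call:
play_rows --pt "0 0 -0.001" --pt "0 0 -0.0015" --pt "0 0 -0.002" --pt "0 0 -0.0025" --pt "0 0 -0.0025" --yaw '[0,0,0,0,0]'

```text
clock: 6.58
eef_pos: [496.7, 342.4, 185.8]
eef_rot: [3.141, -0.001, 1.206]
wrist_force: [-2.3, -1.2, 7.3]
finger_gap: 35.8
finger_force: 6.0
```

```bash
python3 look.py 2; python3 - <<'E'
import cv2,pickle,numpy as np
c=pickle.load(open("side2.pkl","rb")); 
cv2.imwrite("pics/p2.png",cv2.resize(c["pixels"][85:185,245:345],(600,600),interpolation=cv2.INTER_CUBIC)[:,:,::-1])
E
```

```text
[496.72 342.45 185.86] [ 3.141e+00 -1.000e-03  1.206e+00] 36.076269745159706 6.000429913401604 6.675
```

View pics/p2.png

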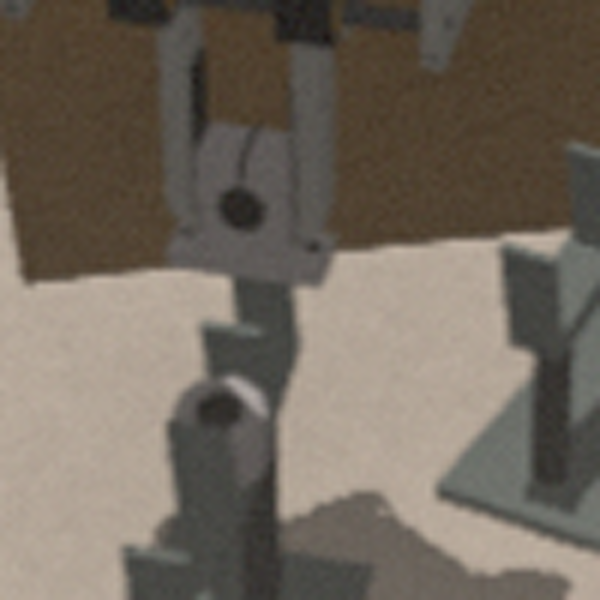

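The side view shows the foot resting on the high fin at about (288,131). The force so far is 7 N and no tilt is clear yet, so I'll press slightly further.

Call:
play_rows --pt "0 0 -0.0005" --pt "0 0 -0.001" --pt "0 0 -0.001" --pt "0 0 -0.001" --yaw '[0,0,0,0]' --force 4

```text
clock: 7.18
eef_pos: [496.7, 342.5, 184.7]
eef_rot: [3.141, -0.001, 1.206]
wrist_force: [-1.5, -0.1, 5.5]
finger_gap: 35.9
finger_force: 4.0
```

```bash
python3 look.py 3; cat > tilt.py <<'E'
from fit import *
import sys
S=pickle.load(open(f"side{sys.argv[1]}.pkl","rb")); tcp=np.array(eval(sys.argv[2])); h=34.4
# bias: side camera sees part ~(-1.1,+.8) from truth; bore mark & foot fit by dark spot + outline
def pose(P,p): # rotate about grip axis
    Q=R.from_euler("xyz",[0,p,1.205]).apply(P-[0,0,h])+tcp+[0,0,19]; return Q
for th in(0,-.1,-.22,-.3):
    pts=np.array([[-12,-30,0],[-12,30,0],[-12,-18,52],[-12,18,52],[12,-18,52],[12,18,52],[-12,0,34]],float)
    print(th,np.round((proj(S,pose(pts,th))-[245,85])*6,0).astype(int).tolist())
E
python3 tilt.py 3 "[495.6,343.6,185.0]"
python3 - <<'E'
import cv2,pickle,numpy as np
a=[cv2.resize(pickle.load(open(f"side{n}.pkl","rb"))["pixels"][y:y+50,262:312],(400,400),interpolation=cv2.INTER_CUBIC) for n,y in((1,75),(3,88))]
cv2.imwrite("pics/p3.png",np.hstack(a)[:,:,::-1])
E
```

```text
[496.73 342.52 184.64] [ 3.141e+00 -1.000e-03  1.206e+00] 35.59509585689732 4.000285975635052 7.275
0 [[319, 289], [166, 267], [286, 167], [191, 154], [302, 132], [209, 119], [240, 202]]
-0.1 [[322, 286], [168, 264], [285, 172], [190, 159], [301, 132], [207, 119], [240, 204]]
-0.22 [[324, 281], [172, 260], [284, 179], [189, 166], [299, 133], [206, 120], [240, 207]]
-0.3 [[326, 277], [174, 256], [283, 184], [189, 171], [298, 134], [204, 121], [241, 209]]
```

View pics/p3.png

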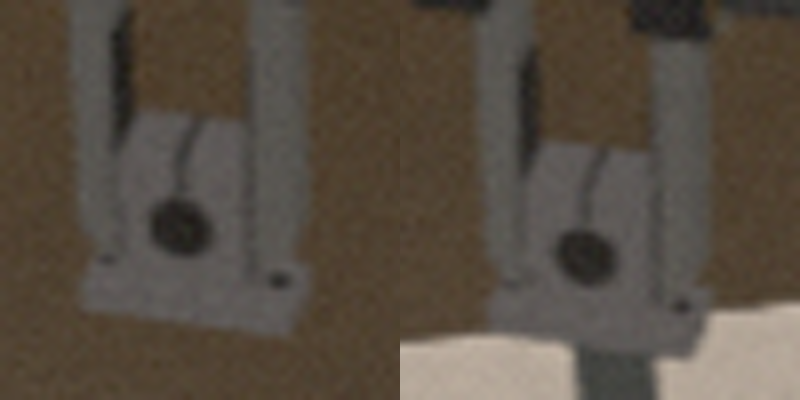

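The support has tilted about 0.15 rad without sliding in the pads. I'll lift it off with a firmer grip, move over the bay and come down along the bay's normal.

Call:
play_rows --pt "0 0 0" --pt "0 0 0.004" --pt "0 0 0.008" --pt "-0.0073 -0.019 0.008" --pt "-0.0073 -0.019 0.0063" --pt "-0.0073 -0.019 0.0063" --pt "-0.0073 -0.019 0.0063" --yaw '[0,0,0,0,0,0,0]' --force 15

```text
clock: 8.15
eef_pos: [489.4, 323.7, 190.1]
eef_rot: [-3.141, 0.0, 1.206]
wrist_force: [-0.1, -1.1, -1.4]
finger_gap: 35.7
finger_force: 15.0
```

Call:
play_rows --pt "0.0008 0.002 -0.01" --pt "0.0016 0.0042 -0.02" --pt "0.0024 0.0063 -0.03" --pt "0.0032 0.0084 -0.04" --pt "0.0036 0.0094 -0.045" --pt "0.0038 0.01 -0.048" --pt "0.0038 0.01 -0.048" --yaw '[0,0,0,0,0,0,0]'

```text
clock: 9.02
eef_pos: [493.1, 333.4, 142.1]
eef_rot: [-3.142, -0.0, 1.206]
wrist_force: [0.8, 3.1, -1.9]
finger_gap: 36.0
finger_force: 15.0
```

```bash
python3 look.py 4; python3 - <<'E'
import cv2,pickle,numpy as np
a=cv2.resize(pickle.load(open("side4.pkl","rb"))["pixels"][100:170,245:335],(774,600),interpolation=cv2.INTER_CUBIC)
cv2.imwrite("pics/p4.png",a[:,:,::-1])
E
```

```text
[493.11 333.43 142.34] [-3.142 -0.     1.206] 36.13623242153625 14.999784082174301 9.125
```

View pics/p4.png

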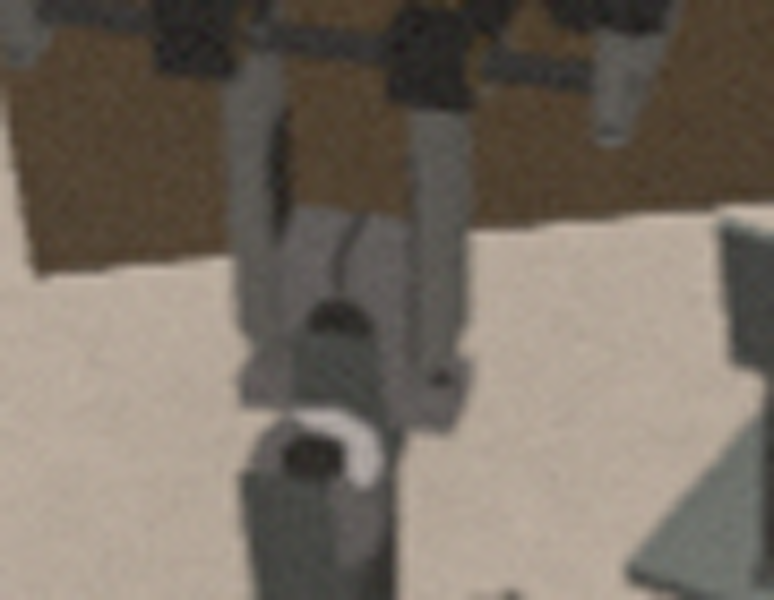

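The support sits in the bay behind the fin at about (286,150), roughly centred on the bar. I'll lower it the last 6 mm with a light grip.

Call:
play_rows --pt "0.0002 0.0006 -0.002" --pt "0.0003 0.001 -0.0035" --pt "0.0005 0.0013 -0.0045" --pt "0.0005 0.0014 -0.0052" --pt "0.0005 0.0014 -0.0058" --pt "0.0005 0.0014 -0.0058" --yaw '[0,0,0,0,0,0]' --force 5

```text
clock: 9.88
eef_pos: [493.7, 334.7, 137.0]
eef_rot: [3.141, -0.0, 1.206]
wrist_force: [-2.2, -0.9, 5.2]
finger_gap: 35.9
finger_force: 5.0
```

Call:
play_rows --pt "0 0 -0.0005" --pt "0 0 -0.001" --pt "0 0 -0.001" --yaw '[0,0,0]'

```text
clock: 10.25
eef_pos: [493.7, 334.8, 136.2]
eef_rot: [3.141, -0.001, 1.206]
wrist_force: [-2.4, -1.5, 6.0]
finger_gap: 36.1
finger_force: 5.0
```

Call:
play_rows --pt "0 0 -0.0004" --pt "0 0 -0.0008" --pt "0 0 -0.0008" --yaw '[0,0,0]' --force 3

```text
clock: 10.62
eef_pos: [493.7, 334.8, 134.8]
eef_rot: [3.141, -0.0, 1.206]
wrist_force: [-1.3, -0.1, 4.6]
finger_gap: 35.5
finger_force: 3.0
```

Call:
play_rows --pt "0 0 0" --pt "0 0 0" --pt "0 0 0" --pt "0 0 0.02" --pt "0 0 0.06" --pt "0 0 0.1" --pt "0 -0.04 0.13" --pt "0.005 -0.1 0.13" --pt "0.01 -0.16 0.13" --pt "0.015 -0.22 0.13" --pt "0.02 -0.28 0.13" --pt "0.025 -0.34 0.13" --yaw '[0,0,0,0,0,0,0,0,0,0,0.05,0.1]' --hand 0.65

```text
clock: 12.12
eef_pos: [518.4, -7.2, 264.8]
eef_rot: [3.141, -0.0, 1.307]
wrist_force: [0.6, 0.8, 0.8]
finger_gap: 61.2
finger_force: 0.0
```

```bash
python3 look.py 5; python3 - <<'E'
import cv2,pickle,numpy as np
T=pickle.load(open("top5.pkl","rb"))["pixels"];S=pickle.load(open("side5.pkl","rb"))["pixels"]
a=np.hstack([cv2.resize(T[215:290,155:255][:, :],(400,300),interpolation=3),cv2.resize(S[100:230,230:340],(400,473),interpolation=3)[:300]])
cv2.imwrite("pics/p5.png",a[:,:,::-1])
E
```

```text
[518.64  -9.83 264.51] [3.142e+00 1.000e-03 1.302e+00] 60.94395189669898 0.0 12.225
```

View pics/p5.png

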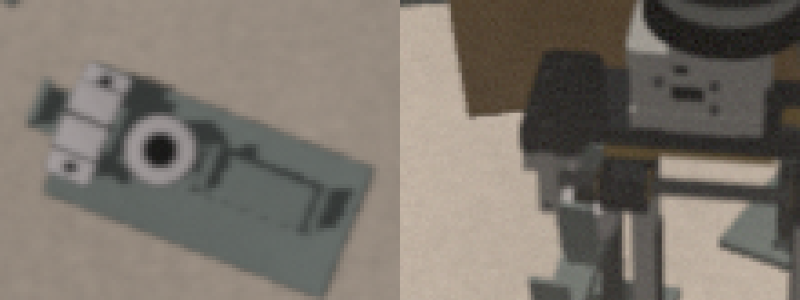

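The top view shows the support in the narrow bay at about (176,246), crosswise and standing between the fins. I'll check its centring numerically.

```bash
python3 - <<'E'
from fit import *
T=pickle.load(open("top5.pkl","rb"))
roi=(163,234,26,38); x,y,w,h=roi
g=T["pixels"][y:y+h,x:x+w,1].astype(float)
print(np.percentile(g,[5,25,50,75,90,98]))
rx,ry,ra=477.5,291.0,1.199
def pose(m,p):
    Rb=R.from_euler("y",-.22)
    return [tf(Rb.apply(R.from_euler("z",p[2]).apply(P)+[p[0],p[1],0])+[0,0,110],rx,ry,0,ra) for P in m]
t=soft(g,132,150); t[:, 22:]*=1
for r in t: print(''.join('%d'%min(9,int(v*9.9)) for v in r))
# spacer excluded
tt=t.copy(); 
wmask=np.ones_like(t); yy,xx=np.mgrid[:h,:w]; wmask[((xx+x-194.5)**2+(yy+y-253)**2)<11**2]=0
f=lambda p:(wmask*(mask(T,pose(support(),p),roi)-t)**2).sum()
for p0 in([55,0,0],[53,2,.05]):
    r=minimize(f,p0,method="Nelder-Mead",options=dict(initial_simplex=np.array(p0)+np.vstack([np.zeros(3),np.diag([4,4,.1])]))); print(r.x.round(2),r.fun)
E
```

```text
[ 60. 101. 122. 137. 148. 153.]
11000023454336850000021000
10000003444664200000046200
20000000023688610000046000
20000000002899974000000000
00000000002999988752000000
00000000006999998878600000
00000000008999998888600000
00000000007999999888500000
00000000000489999887200000
00000000000003689986000000
00000000120000005773000000
00000000897300000010000000
00000006999986200000000000
00000009999999873000000000
20000039999999998500000004
22100189999999998300000009
22210189999999986000000069
23210003799999983000000069
22322000016899970000000079
22124986200026850000000079
22127999400000000000000079
22039994000031000000000039
22029990000078400000000007
33004870000089400000000000
22100001002699000000000000
12000000005897000000000000
31000000000041000000000000
22000000000000000000000000
21000000000000000000000000
21000000000000000000000000
32000000000000000000000000
32010000000000000000000000
22211221000000000000000000
32321212110000000000000000
22222110101210000000000000
11121100001333210000000000
22232110001334432000000000
22222211000233332222100000
[ 53.28 -15.51   0.16] 110.54015070099317
[ 53.5  -15.55   0.18] 110.54292654814458
```

```bash
cat > sup.py <<'E'
from fit import *
T=pickle.load(open("top5.pkl","rb"))
roi=(163,230,26,36); x,y,w,h=roi
g=cv2.morphologyEx(T["pixels"][y:y+h,x:x+w,1],cv2.MORPH_CLOSE,np.ones((4,4))).astype(float)
rx,ry,ra=477.5,291.0,1.199
def pose(m,p):
    Rb=R.from_euler("y",-.22)
    return [tf(Rb.apply(R.from_euler("z",p[2]).apply(P)+[p[0],p[1],0])+[0,0,110],rx,ry,0,ra) for P in m]
t=soft(g,137,147)
n,l,st,ce=cv2.connectedComponentsWithStats((t>.3).astype(np.uint8)); k=l[15,13]; t=t*cv2.dilate((l==k).astype(np.uint8),np.ones((3,3)))
def show(a):
    for r in a: print(''.join('%d'%min(9,int(v*9.9)) for v in r))
show(t)
f=lambda p:((mask(T,pose(support(),p),roi)-t)**2).sum()
for p0 in([55,0,0],[53,2,.05]):
    r=minimize(f,p0,method="Nelder-Mead",options=dict(initial_simplex=np.array(p0)+np.vstack([np.zeros(3),np.diag([4,4,.1])]))); print(r.x.round(2),r.fun)
print(f([55,0,0])); show(mask(T,pose(support(),[55,0,0]),roi))
E
python3 sup.py
```

```text
00000000000000276000000000
00000000000000276000000000
00000000000000276000000000
00000001222222299700000000
00000001333444999600000000
00000000034444997300000000
00000000022256997300000000
00000000000269997300000000
00000000000299997300000000
00000000000299999984440000
00000000000699999999950000
00000000000999999999950000
00000000000799999999940000
00000000000799999999800000
00000000000799999999500000
00000000000799998888100000
00000000099999998840000000
00000000599999998840000000
00000000999999998840000000
00000001999999999940000000
00000009999999999910000000
00000009999999999600000000
00000009999999999100000000
00000009999999997000000000
00000399933337994000000000
00000899933337920000000000
00000999333337920000000000
00000999333337920000000000
00000398333339920000000000
00000000000369900000000000
00000000000499700000000000
00000000000003000000000000
00000000000000000000000000
00000000000000000000000000
00000000000000000000000000
00000000000000000000000000
[48.63  0.49  0.11] 101.11508813960072
[48.39  0.5   0.08] 100.77084179089624
195.84211104002875
00000000015999864210000000
0000
[... 240 characters left out ...]
0000489999999999995100000
00001799999999999983000000
00003899999999999961000000
00016999999999999840000000
00028999999999999720000000
00059999999999999510000000
00279999999999998300000000
00489999999999996100000000
01699999999999984000000000
02899999999999971000000000
02899999999999950000000000
13899999999999820000000000
26999999999999610000000000
48999999999998300000000000
69999999999997100000000000
89999999999984000000000000
57899999999972000000000000
11368999999951000000000000
00012478999820000000000000
00000013578610000000000000
00000000123200000000000000
00000000000000000000000000
00000000000000000000000000
00000000000000000000000000
00000000000000000000000000
00000000000000000000000000
```

```bash
cat >> sup.py <<'E'
print("----")
g=T["pixels"][y:y+h,x:x+w,1].astype(float); t=soft(g,134,146)
yy,xx=np.mgrid[:h,:w]; W=np.ones_like(t); W[((xx+x-194.5)**2+(yy+y-253)**2)<12**2]=0; W[:6,:9]=0;W[20:,:3]=0;W[:8,17:]=0
m=[box(-12,12,-30,-18,9.9,10),box(-12,12,18,30,9.9,10),box(-12,12,-18,18,51.9,52)]
f=lambda p:(W*(mask(T,pose(m,p),roi)-t)**2).sum()
for p0 in([55,0,0],[53,2,.05],[57,-3,0.]):
    r=minimize(f,p0,method="Nelder-Mead",options=dict(initial_simplex=np.array(p0)+np.vstack([np.zeros(3),np.diag([4,4,.1])]))); print(r.x.round(2),r.fun)
show(W*t); show(mask(T,pose(m,r.x),roi))
E
python3 sup.py | sed '1,/----/d'
```

```text
[ 5.033e+01 -9.400e-01  2.000e-02] 103.1602043913315
[ 5.012e+01 -8.000e-01  1.000e-02] 103.13254901819496
[ 5.012e+01 -9.600e-01  2.000e-02] 103.14016722346057
00000000022321100000000000
00000000034302980000000000
00000000044424999000000000
00000000056459998000000000
00000000064338960000000000
00000000044785200000000000
10000000013899700000000000
20000000001999995000000000
00000000002999999962000000
00000000008999999999700000
00000000009999999999700000
00000000009999999999600000
00000000000599999999100000
00000000000004799997000000
00000000020000006994000000
00000000999400000000000000
00000007999998200000000000
00000009999999994000000000
10000049999999999600000000
11000099999999999400000000
00000099999999998000000000
00000004999999994000000000
00011000007999990000000000
00015998100027960000000000
00019999500000000000000000
00039995000040000000000000
00029990000099400000000000
00005990000099400000000000
00000000001899000000000000
00000000006999000000000000
00000000000050000000000000
00000000000000000000000000
00000000000000000000000000
00000000000000000000000000
000000000000000000000
[... 304 characters left out ...]
0000001699999999999961000
00000002899999999999830000
00000005999999999999710000
00000017999999999999500000
00000038999999999998300000
00000169999999999996100000
00000289999999999984000000
00000499999999999972000000
00001799999999999951000000
00003899999999999830000000
00003799999999999710000000
00004777899999998400000000
00016998778999998200000000
00038999998778986100000000
00059999999998763000000000
00179999999999972000000000
00279999999999961000000000
00035789999999840000000000
00001135789999720000000000
00000001246888510000000000
00000000001245200000000000
00000000000001000000000000
00000000000000000000000000
00000000000000000000000000
00000000000000000000000000
00000000000000000000000000
```

The support's placing needs another look once the arm is clear. Meanwhile I'll go on to above the block.

Call:
play_rows --pt "0.003 -0.05 -0.02" --pt "0.006 -0.1 -0.05" --pt "0.009 -0.15 -0.08" --pt "0.012 -0.2 -0.11" --pt "0.0154 -0.24 -0.14" --pt "0.0154 -0.2565 -0.1646" --pt "0.0154 -0.2565 -0.1646" --pt "0.0154 -0.2565 -0.1646" --yaw '[0.05,0.1,0.15,0.173,0.173,0.173,0.173,0.173]' --hand 0.63

```text
clock: 13.22
eef_pos: [534.6, -260.9, 101.2]
eef_rot: [3.14, 0.0, 1.479]
wrist_force: [0.3, -0.3, -0.3]
finger_gap: 59.5
finger_force: 0.0
```

```bash
python3 look.py 6; python3 - <<'E'
import cv2,pickle,numpy as np
T=pickle.load(open("top6.pkl","rb"))["pixels"];S=pickle.load(open("side6.pkl","rb"))["pixels"]
a=np.hstack([cv2.resize(T[220:270,155:205],(400,400),interpolation=3),cv2.resize(S[115:175,250:310],(400,400),interpolation=3)])
a=np.clip(a.astype(float)*1.3,0,255).astype(np.uint8)
cv2.imwrite("pics/p6.png",a[:,:,::-1])
E
```

```text
[ 534.74 -260.98  101.5 ] [3.14e+00 1.00e-03 1.48e+00] 59.01146672148516 0.0 13.325
```

View pics/p6.png

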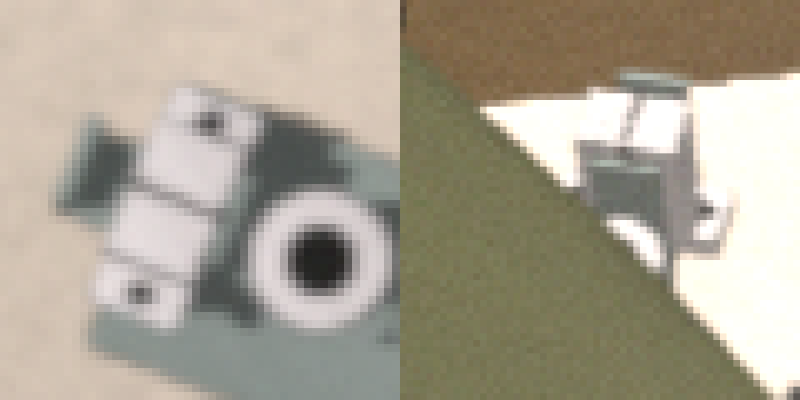

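```bash
python3 - <<'E'
from fit import *
from scipy.optimize import least_squares
T=pickle.load(open("top6.pkl","rb"))
obs=np.array([(175,83),(267,115),(88,302),(180,330)])/8+[155,220]-.5
ups=np.array([(145,135),(245,180),(105,250),(205,270)])
cor=np.array([[12,30,10],[-12,30,10],[12,-30,10],[-12,-30,10.]])
def pr(p,pit=-.22):
    Q=R.from_euler("y",pit).apply(R.from_euler("z",p[2]).apply(cor)+[p[0],p[1],0])+[0,0,110]
    return proj(T,tf(Q,477.5,291.0,0,1.199))
r=least_squares(lambda p:(pr(p)-obs).ravel(),[55,0,0]); print(r.x.round(2),r.fun.round(2))
# top corners of upright predicted in the crop (x8)
c2=np.array([[12,18,52],[-12,18,52],[12,-18,52],[-12,-18,52.]])
for th in(-.22,-.1,0): 
    Q=R.from_euler("y",-.22).apply(R.from_euler("y",th+.22).apply(R.from_euler("z",r.x[2]).apply(c2))+[r.x[0],r.x[1],0])+[0,0,110]
    print(th,((proj(T,tf(Q,477.5,291.0,0,1.199))-[155,220]+.5)*8).round().tolist())
Rb=R.from_euler("y",-.22)
print("spacer top ctr pred",((proj(T,tf(Rb.apply([[10,0,26.]])+[0,0,110],477.5,291,0,1.199))-[155,220]+.5)*8).round())
E
```

```text
[4.835e+01 4.000e-02 3.140e+00] [ 11.5    4.3  -10.97  -4.11  11.11   3.83 -11.47  -4.03]
-0.22 [[251.0, 150.0], [161.0, 114.0], [196.0, 284.0], [104.0, 248.0]]
-0.1 [[228.0, 141.0], [137.0, 105.0], [172.0, 274.0], [81.0, 239.0]]
0 [[207.0, 133.0], [119.0, 98.0], [151.0, 266.0], [62.0, 232.0]]
spacer top ctr pred [[320. 260.]]
```

The support stands flat in the narrow bay, centred crosswise within 1 mm. It rests towards the low fin and is still between the fins. Now I'll pick the block.

Call:
play_rows --pt "0 0 -0.03" --pt "0 0 -0.055" --pt "0 0 -0.075" --pt "0 0 -0.085" --pt "0 0 -0.087" --pt "0 0 -0.087" --yaw '[0,0,0,0,0,0]'

```text
clock: 14.08
eef_pos: [534.4, -261.9, 13.7]
eef_rot: [3.141, 0.0, 1.479]
wrist_force: [0.2, -0.1, 0.3]
finger_gap: 59.2
finger_force: 0.0
```

Call:
play_rows --pt "0 0 0" --pt "0 0 0" --pt "0 0 0" --pt "0 0 0" --pt "0 0 0" --yaw '[0,0,0,0,0]' --hand 0 --force 20

```text
clock: 14.7
eef_pos: [534.2, -261.9, 13.5]
eef_rot: [3.141, 0.0, 1.479]
wrist_force: [-0.5, -0.4, 5.9]
finger_gap: 44.0
finger_force: 20.0
```

Call:
play_rows --pt "0 0 0.01" --pt "0 0 0.04" --pt "0 0 0.08" --pt "0 0.03 0.1" --pt "0 0.08 0.1" --pt "0 0.13 0.1" --pt "0 0.17 0.09" --pt "0 0.182 0.06" --pt "0 0.182 0.03" --pt "0 0.182 0.01" --pt "0 0.182 0.003" --pt "0 0.182 0.003" --yaw '[0,0,0,0,0,0,0,0,0,0,0,0]'

```text
clock: 16.2
eef_pos: [534.1, -79.8, 16.3]
eef_rot: [-3.141, -0.0, 1.479]
wrist_force: [-1.3, 1.0, -2.7]
finger_gap: 44.0
finger_force: 20.0
```

Call:
play_rows --pt "0 0 -0.002" --pt "0 0 -0.004" --pt "0 0 -0.005" --pt "0 0 -0.0055" --pt "0 0 -0.0055" --yaw '[0,0,0,0,0]'

```text
clock: 16.82
eef_pos: [534.2, -79.8, 11.5]
eef_rot: [3.141, 0.0, 1.479]
wrist_force: [-5.4, 0.6, 9.7]
finger_gap: 43.8
finger_force: 20.0
```

Call:
play_rows --pt "0 0 0" --pt "0 0 0" --pt "0 0 0.02" --pt "0 0 0.06" --pt "0 0 0.07" --pt "0 0 0.07" --pt "0 0 0.07" --pt "0 0 0.07" --pt "0 0 0.07" --pt "0 0 0.07" --pt "0 0 0.07" --pt "0 0 0.07" --yaw '[0,0,0,0,-0.18,-0.36,-0.54,-0.72,-0.9,-1.08,-1.26,-1.44]' --hand 0.65

```text
clock: 18.32
eef_pos: [534.1, -79.8, 80.5]
eef_rot: [-3.142, -0.0, 0.033]
wrist_force: [0.4, 0.0, 0.1]
finger_gap: 60.8
finger_force: 0.0
```

Call:
play_rows --pt "0 0 0" --pt "0 0 0" --pt "0 0 -0.03" --pt "0 0 -0.055" --pt "0 0 -0.065" --pt "0 0 -0.069" --pt "0 0 -0.069" --yaw '[-0.131,-0.131,-0.131,-0.131,-0.131,-0.131,-0.131]' --hand 1

```text
clock: 19.2
eef_pos: [534.3, -79.8, 12.1]
eef_rot: [3.142, -0.001, -0.092]
wrist_force: [-0.2, -0.1, -0.3]
finger_gap: 93.9
finger_force: 0.0
```

Call:
play_rows --pt "0 0 0" --pt "0 0 0" --pt "0 0 0" --pt "0 0 0" --pt "0 0 0" --yaw '[0,0,0,0,0]' --hand 0 --force 20

```text
clock: 19.82
eef_pos: [534.1, -79.8, 11.7]
eef_rot: [3.142, -0.0, -0.092]
wrist_force: [-0.6, -0.1, 2.4]
finger_gap: 61.7
finger_force: 20.0
```

Call:
play_rows --pt "0 0 0.01" --pt "0 0 0.05" --pt "0 0 0.1" --pt "-0.005 0.03 0.13" --pt "-0.015 0.08 0.16" --pt "-0.026 0.13 0.18" --pt "-0.036 0.18 0.19" --pt "-0.046 0.23 0.19" --pt "-0.056 0.28 0.19" --pt "-0.067 0.32 0.185" --pt "-0.0714 0.3335 0.17" --pt "-0.0714 0.3335 0.16" --yaw '[0,0,0,0.17,0.34,0.51,0.68,0.85,1.02,1.19,1.297,1.297]'

```text
clock: 21.32
eef_pos: [462.0, 254.3, 171.1]
eef_rot: [-3.141, 0.0, 1.206]
wrist_force: [0.5, -0.3, -1.9]
finger_gap: 61.8
finger_force: 20.0
```

Call:
play_rows --pt "0 0 -0.005" --pt "0 0 -0.009" --pt "0 0 -0.0105" --pt "0 0 -0.0105" --pt "0 0 -0.0105" --yaw '[0,0,0,0,0]' --force 12

```text
clock: 21.95
eef_pos: [462.7, 253.7, 161.3]
eef_rot: [3.141, -0.0, 1.204]
wrist_force: [0.2, 0.3, -3.7]
finger_gap: 61.7
finger_force: 12.0
```

```bash
python3 look.py 7; cat > fb.py <<'E'
from fit import *
import sys
S=pickle.load(open(f"side{sys.argv[1]}.pkl","rb")); tcp=np.array(eval(sys.argv[2])); h=27.55
def pose(P,p): return R.from_euler("xyz",[0,p,1.205]).apply(P-[0,0,h])+tcp+[0,0,19]
pts=np.array([[-22,-31,0],[-22,31,0],[-22,-31,42],[-22,31,42],[22,-31,42],[22,31,42],[-22,0,21]],float)
for th in(0,-.1,-.22): print(th,proj(S,pose(pts,th)).round(1).tolist())
E
python3 fb.py 7 "[461.6,255,161]"
```

```text
[462.69 253.77 161.23] [ 3.141 -0.     1.205] 61.76409069321023 11.999733746051788 22.05
0 [[286.9, 167.3], [259.3, 163.2], [286.4, 151.5], [258.2, 147.4], [291.7, 139.5], [264.1, 135.7], [272.7, 157.4]]
-0.1 [[287.3, 167.2], [259.7, 163.1], [286.3, 152.7], [258.1, 148.6], [291.5, 139.1], [263.8, 135.2], [272.8, 158.0]]
-0.22 [[287.7, 166.9], [260.3, 162.9], [286.2, 154.2], [258.0, 150.1], [291.2, 138.8], [263.5, 134.9], [273.0, 158.6]]
```

Call:
play_rows --pt "0 0 -0.001" --pt "0 0 -0.0018" --pt "0 0 -0.0024" --pt "0 0 -0.003" --pt "0 0 -0.0036" --pt "0 0 -0.0042" --pt "0 0 -0.0048" --pt "0 0 -0.0048" --yaw '[0,0,0,0,0,0,0,0]' --force 7

```text
clock: 23.05
eef_pos: [462.7, 253.8, 156.9]
eef_rot: [3.141, -0.0, 1.205]
wrist_force: [-2.7, -2.9, 5.2]
finger_gap: 61.9
finger_force: 7.0
```

```bash
python3 look.py 8; python3 fb.py 8 "[461.6,255,156.5]"; python3 - <<'E'
import cv2,pickle,numpy as np
a=[cv2.resize(pickle.load(open(f"side{n}.pkl","rb"))["pixels"][125:180,250:300],(400,440),interpolation=cv2.INTER_CUBIC) for n in(7,8)]
cv2.imwrite("pics/p8.png",np.clip(np.hstack(a)[:,:,::-1]*1.3,0,255).astype(np.uint8))
E
```

```text
[462.68 253.78 156.92] [ 3.141 -0.     1.205] 61.87051701299937 7.000433653593063 23.15
0 [[287.0, 168.9], [259.4, 164.8], [286.5, 153.2], [258.3, 149.1], [291.7, 141.2], [264.2, 137.4], [272.8, 159.1]]
-0.1 [[287.3, 168.9], [259.9, 164.8], [286.4, 154.4], [258.2, 150.4], [291.5, 140.9], [263.9, 137.0], [272.9, 159.7]]
-0.22 [[287.8, 168.6], [260.4, 164.5], [286.2, 155.9], [258.1, 151.8], [291.3, 140.5], [263.6, 136.6], [273.1, 160.3]]
```

View pics/p8.png

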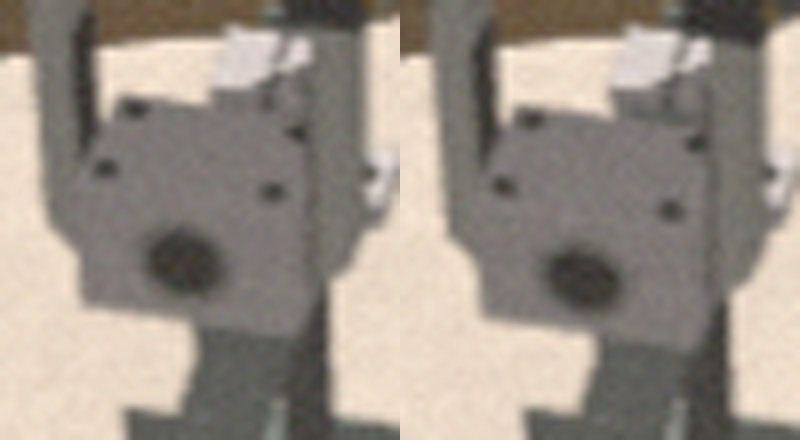

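The left crop (before) and right crop (after) show the holes' front-to-back spacing growing from 60 to 66 px, so the block has tilted about 0.1 rad. I'll press another 1.6 mm and check the numbers.

Call:
play_rows --pt "0 0 -0.0006" --pt "0 0 -0.0012" --pt "0 0 -0.0016" --pt "0 0 -0.0016" --yaw '[0,0,0,0]'

```text
clock: 23.65
eef_pos: [462.7, 253.8, 155.3]
eef_rot: [3.141, -0.0, 1.205]
wrist_force: [-2.8, -2.3, 6.6]
finger_gap: 62.0
finger_force: 7.0
```

```bash
python3 look.py 9; cat > holes.py <<'E'
from fit import *
import sys
for n,dy in zip(sys.argv[1::2],map(float,sys.argv[2::2])):
    I=cv2.GaussianBlur(cv2.resize(pickle.load(open(f"side{n}.pkl","rb"))["pixels"][125:180,250:300,1],(400,440),interpolation=cv2.INTER_CUBIC),(0,0),3).astype(float)
    out=[]
    for x,y in((135,108),(105,168),(295,132),(272,191),(183,262)):
        y=int(y+dy); w=14 if y<230+dy else 34; a=I[y-w:y+w,x-w:x+w]; d=np.clip(np.percentile(a,60)-10-a,0,None); yy,xx=np.mgrid[-w:w,-w:w]
        out.append((round(x+(d*xx).sum()/d.sum(),1),round(y+(d*yy).sum()/d.sum(),1)))
    print(n,out)
E
python3 holes.py 7 0 8 16 9 20
```

```text
[462.7  253.77 155.34] [ 3.141 -0.     1.205] 61.61506531488617 7.000412419438362 23.75
7 [(np.float64(135.4), np.float64(109.5)), (np.float64(105.6), np.float64(168.3)), (np.float64(298.8), np.float64(132.9)), (np.float64(273.0), np.float64(191.9)), (np.float64(183.5), np.float64(266.1))]
8 [(np.float64(132.0), np.float64(120.5)), (np.float64(102.9), np.float64(186.2)), (np.float64(298.1), np.float64(142.5)), (np.float64(270.6), np.float64(210.4)), (np.float64(180.9), np.float64(275.0))]
9 [(np.float64(130.4), np.float64(125.4)), (np.float64(102.5), np.float64(194.2)), (np.float64(296.5), np.float64(147.7)), (np.float64(269.1), np.float64(217.3)), (np.float64(185.1), np.float64(285.2))]
```

Call:
play_rows --pt "0 0 0" --pt "0 0 0.004" --pt "0 0 0.009" --pt "-0.0076 -0.02 0.009" --pt "-0.0076 -0.02 0.0064" --pt "-0.0076 -0.02 0.0064" --pt "-0.0076 -0.02 0.0064" --yaw '[0,0,0,0,0,0,0]' --force 18

```text
clock: 24.62
eef_pos: [455.2, 234.2, 161.0]
eef_rot: [-3.142, -0.0, 1.205]
wrist_force: [-0.0, -0.4, -3.1]
finger_gap: 61.6
finger_force: 18.0
```

Call:
play_rows --pt "0.0008 0.002 -0.01" --pt "0.0016 0.0042 -0.02" --pt "0.0024 0.0063 -0.03" --pt "0.0032 0.0084 -0.04" --pt "0.0036 0.0094 -0.045" --pt "0.0037 0.0098 -0.0465" --pt "0.0037 0.0098 -0.0465" --yaw '[0,0,0,0,0,0,0]'

```text
clock: 25.5
eef_pos: [458.8, 243.6, 114.7]
eef_rot: [3.141, -0.0, 1.205]
wrist_force: [0.3, 0.2, -2.6]
finger_gap: 62.0
finger_force: 18.0
```

Call:
play_rows --pt "0.0002 0.0005 -0.002" --pt "0.0003 0.0008 -0.0035" --pt "0.0004 0.001 -0.0045" --pt "0.0005 0.0012 -0.0055" --pt "0.0005 0.0013 -0.0062" --pt "0.0005 0.0013 -0.0062" --yaw '[0,0,0,0,0,0]' --force 7

```text
clock: 26.25
eef_pos: [459.2, 244.8, 108.3]
eef_rot: [-3.142, 0.0, 1.205]
wrist_force: [1.0, 0.2, -2.4]
finger_gap: 61.9
finger_force: 7.0
```

Call:
play_rows --pt "0 0 -0.0005" --pt "0 0 -0.001" --pt "0 0 -0.0015" --pt "0 0 -0.0015" --yaw '[0,0,0,0]' --force 5

```text
clock: 26.75
eef_pos: [459.3, 244.8, 107.0]
eef_rot: [3.141, -0.0, 1.205]
wrist_force: [-2.8, -1.7, 2.9]
finger_gap: 61.8
finger_force: 5.0
```

Call:
play_rows --pt "0 0 -0.0005" --pt "0 0 -0.001" --pt "0 0 -0.0015" --pt "0 0 -0.0015" --yaw '[0,0,0,0]' --force 5

```text
clock: 27.25
eef_pos: [459.2, 244.8, 105.3]
eef_rot: [3.142, 0.0, 1.205]
wrist_force: [-1.0, -1.5, 2.6]
finger_gap: 61.9
finger_force: 5.0
```

```bash
python3 look.py 10; cat > h2.py <<'E'
from fit import *
import sys
c=pickle.load(open(f"side{sys.argv[1]}.pkl","rb")); 
I=c["pixels"][...,1].astype(float)
# expected hole px for block in bay, tilt th
hs=np.array([[14,24,42],[-14,24,42],[14,-24,42],[-14,-24,42.]])
tcp=np.array([458.1,246,105.5])
for th in(-.1,-.22):
    Q=R.from_euler("xyz",[0,th,1.205]).apply(hs-[0,0,26])+tcp+[0,0,19]; print(th,proj(c,Q).round(1).tolist())
q=proj(c,Q).mean(0).astype(int)
for r in range(q[1]-10,q[1]+24): print(r,' '.join('%3d'%v for v in I[r,q[0]-18:q[0]+19]))
print(q[0]-18)
E
python3 h2.py 10
```

```text
[459.24 244.82 105.27] [-3.142  0.     1.205] 62.0835411337761 5.00002808868885 27.35
-0.1 [[265.8, 160.7], [262.3, 169.4], [286.8, 163.8], [283.6, 172.6]]
-0.22 [[265.5, 160.8], [262.1, 170.5], [286.5, 163.9], [283.4, 173.7]]
157  90  89  85  59  44  65 130 163 172 166 168 165 169 170 170 169 136  80  69  70  75  70  73  73  74  73  72  81  92  96  95  81  81  88  91  92  90
158  88  88  87  63  48  61 127 168 168 169 170 169 167 172 165 173 145  99  68  72  71  68  73  70  75  72  71  82  90  92  95  76  74  87  88  89  87
159  89  90  86  65  44  61 120 152 148 155 156 159 158 162 165 167 147 101  75  73  69  74  71  70  73  70  72  75  87  91  87  79  75  90  88  89  87
160  89  94  87  67  47  50 106 126  97  94  99 111 116 130 139 145 136  99  75  78  73  67  70  71  69  72  71  76  84  93  88  82  82  91  89  88  89
161  87  87  91  75  49  49  81 101  80  62  60  81  90  99  96 100  99  97  85  88  85  81  82  80  77  73  73  77  86  96  93  82  80  94  91  89  89
162  90  90  92  78  48  43  77  91  74  48  55  78  95  92  89  96  90  97  97  97  95  97  92  91  89  91  86  
[... 3598 characters left out ...]
  71  72  74  72  73  75  77  90  94  95  93  93  95  93  91  91  84  77  73  76  73  79
187 167 168 166 170 166 164 166 167 168 160 136 104  72  78  74  72  74  70  71  69  70  77  91  96  93  95  93  98  92  93  90  87  76  74  73  75  79
188 171 172 170 165 164 168 167 169 169 171 149 113  75  69  72  72  73  76  73  74  74  77  78  87  94  99  98  94  95  92  90  77  75  77  71  73  72
189 169 169 168 170 168 170 174 172 175 172 161 128  77  71  71  77  73  72  73  69  75  70  75  85 102 105 106 109 104  93  86  77  72  74  73  72  74
190 167 167 168 167 168 171 167 172 173 173 172 136  82  73  76  74  72  75  69  77  73  69  70  93 113 115 115 116 110  90  76  71  76  76  79  72  74
256
```

Call:
play_rows --pt "0 0 -0.0005" --pt "0 0 -0.001" --pt "0 0 -0.0015" --pt "0 0 -0.002" --pt "0 0 -0.002" --yaw '[0,0,0,0,0]' --force 5

```text
clock: 27.98
eef_pos: [459.4, 245.2, 103.7]
eef_rot: [3.141, -0.001, 1.205]
wrist_force: [-2.1, -0.1, 5.4]
finger_gap: 61.8
finger_force: 5.0
```

```bash
python3 look.py 11; cat > h3.py <<'E'
from fit import *
import sys
for n in sys.argv[1:]:
    c=pickle.load(open(f"side{n}.pkl","rb")); I=cv2.GaussianBlur(c["pixels"][...,1].astype(np.float32),(0,0),.7)
    o=[]
    for x,y in((265.5,162),(262,171),(286,164.7),(282.5,174.3)):
        x,y=round(x),round(y)+1; a=I[y-4:y+4,x-3:x+4]; yy,xx=np.mgrid[-4:4,-3:4]; d=np.clip(80-a,0,None); o.append((round(float(x+(d*xx).sum()/d.sum()),2),round(float(y+(d*yy).sum()/d.sum()),2)))
    print(n,o,"spacing",round(o[1][1]-o[0][1],2),round(o[3][1]-o[2][1],2))
E
python3 h3.py 10 11
```

```text
[459.37 245.21 103.71] [ 3.141e+00 -1.000e-03  1.205e+00] 62.17818519136679 5.0004661828279495 28.075
10 [(265.37, 161.8), (261.92, 171.23), (286.21, 164.69), (282.25, 174.32)] spacing 9.43 9.63
11 [(265.16, 162.39), (261.73, 171.97), (285.93, 165.07), (282.14, 174.87)] spacing 9.58 9.8
```

```bash
cat > h4.py <<'E'
from fit import *
from scipy.optimize import least_squares
import sys
c=pickle.load(open("side11.pkl","rb"))
hs=np.array([[14,24,42],[-14,24,42],[14,-24,42],[-14,-24,42.]])
obs=np.array(eval(sys.argv[1]))
def pr(p,th=-.22,hb=0,hx=14,hy=24):
    H=hs*[hx/14,hy/24,1]
    Q=R.from_euler("y",-.22).apply(R.from_euler("yz",[0,0]).apply(R.from_euler("y",th+.22).apply(H))+[p[0],p[1],hb])+[0,0,110]
    return proj(c,tf(Q,475.7,292.9,0,1.209))
print(pr([-45,0]).round(2).tolist())
for th in(-.12,-.17,-.22):
    r=least_squares(lambda p:(pr([p[0],p[1]],th,p[2],p[3],p[4])-obs).ravel(),[-45,0,0,14,24]); print(th,r.x.round(2),r.fun.round(2).tolist())
r=least_squares(lambda p:(pr([p[0],p[1]],-.22,0)-obs).ravel(),[-45,0]); print(r.x.round(2),r.fun.round(2).tolist())
E
python3 h4.py "[(265.16, 162.39), (261.73, 171.97), (285.93, 165.07), (282.14, 174.87)]"
```

```text
[[265.45, 160.33], [262.12, 170.05], [286.52, 163.39], [283.41, 173.2]]
-0.12 [-109.07  -21.23   70.3    14.12   21.65] [0.18, -0.14, -0.14, -0.09, -0.17, 0.15, 0.13, 0.08]
-0.17 [-48.13   1.71  -5.36  14.63  23.38] [0.07, -0.18, -0.04, -0.05, -0.26, 0.12, 0.22, 0.12]
-0.22 [-433.66 -149.34  491.88    7.24   12.02] [-0.03, -0.21, 0.06, -0.02, -0.35, 0.09, 0.31, 0.14]
[-50.25   0.07] [-0.36, -0.26, -0.27, -0.08, -0.02, 0.14, 0.64, 0.18]
```

Call:
play_rows --pt "0 0 -0.0004" --pt "0 0 -0.0008" --pt "0 0 -0.001" --pt "0 0 -0.001" --yaw '[0,0,0,0]' --force 3

```text
clock: 28.58
eef_pos: [459.3, 245.0, 102.4]
eef_rot: [3.141, -0.0, 1.205]
wrist_force: [-0.2, 0.9, 3.0]
finger_gap: 62.0
finger_force: 3.0
```

Call:
play_rows --pt "0 0 0" --pt "0 0 0" --pt "0 0 0" --pt "0 0 0" --pt "0 0 0" --yaw '[0,0,0,0,0]' --hand 0.85

```text
clock: 29.2
eef_pos: [459.2, 244.8, 102.3]
eef_rot: [-3.142, 0.0, 1.205]
wrist_force: [-0.1, 0.3, 0.3]
finger_gap: 79.8
finger_force: 0.0
```

```bash
python3 look.py 12; python3 h3.py 11 12
```

```text
[459.24 244.83 102.34] [3.142 0.    1.205] 79.87982725758253 0.0 29.3
11 [(265.16, 162.39), (261.73, 171.97), (285.93, 165.07), (282.14, 174.87)] spacing 9.58 9.8
12 [(265.03, 162.38), (261.77, 172.04), (285.78, 164.83), (282.14, 174.92)] spacing 9.66 10.09
```

Call:
play_rows --pt "0 0 0.01" --pt "0 0 0.05" --pt "0 0 0.1" --pt "0 0 0.14" --pt "0 -0.05 0.16" --pt "0 -0.11 0.16" --pt "0 -0.17 0.16" --pt "0 -0.23 0.16" --pt "0 -0.29 0.16" --pt "0 -0.35 0.16" --pt "0 -0.41 0.16" --pt "0 -0.46 0.16" --yaw '[0,0,0,0,0,0,0,0,0,0,0,0]'

```text
clock: 30.8
eef_pos: [458.8, -217.4, 263.2]
eef_rot: [3.141, 0.0, 1.204]
wrist_force: [0.8, 0.9, -0.2]
finger_gap: 79.5
finger_force: 0.0
```

```bash
python3 look.py 13; cat > chk.py <<'E'
from fit import *
c=pickle.load(open("top13.pkl","rb")); c0=pickle.load(open("top6.pkl","rb"))
def pose(P,p): return tf(R.from_euler("y",-.22).apply(R.from_euler("zy",[p[2],p[3]]).apply(P)+[p[0],p[1],0])+[0,0,110],477.5,291.,0,1.2)
q=proj(c,pose(np.array([[0,0,42.]]),[-45,0,0,0]))[0]; print(q)
roi=(int(q[0])-20,int(q[1])-20,40,40); x,y,w,h=roi
g=cv2.morphologyEx(c["pixels"][y:y+h,x:x+w,1],cv2.MORPH_CLOSE,np.ones((5,5))).astype(float)
t=soft(g,132,148); n,l,st,_=cv2.connectedComponentsWithStats((t>.5).astype(np.uint8)); k=l[20,20]; t*=cv2.dilate((l==k).astype(np.uint8),np.ones((3,3)))
for r in t: print(''.join('%d'%min(9,int(v*9.9)) for v in r))
top=[box(-22,22,-31,31,41.9,42)]
f=lambda p:((mask(c,[pose(P,[p[0],p[1],p[2],0]) for P in top],roi)-t)**2).sum()
for p0 in([-45,0,0],[-50,2,.05]):
    r=minimize(f,p0,method="Nelder-Mead",options=dict(initial_simplex=np.array(p0)+np.vstack([np.zeros(3),np.diag([4,4,.1])]))); print(r.x.round(2),round(r.fun,2))
d=np.abs(c["pixels"][222:262,160:192].astype(int)-c0["pixels"][222:262,160:192]).max(2); print("support change",np.percentile(d,[50,95,100]))
c1=pickle.load(open("top0.pkl","rb")); D=(np.abs(c["pixels"].astype(int)-c1["pixels"]).max(2)>40).astype(np.uint8)
n,l,st,ce=cv2.connectedComponentsWithStats(D); print([s.tolist() for s in st[1:] if s[4]>12])
E
python3 chk.py; python3 h3.py 13
```

```text
[ 458.57 -218.77  262.57] [3.142e+00 1.000e-03 1.201e+00] 80.53232144042228 0.0 30.9
[220.22193723 261.65238617]
0000000000037999999999999999999999999999
0000000000000689999999999999999999999999
0000000000000015689999999999999999999999
0000000000000000016888999999999999999999
0000000000000000016888899999999999999999
0000000000000000016888899999999999999999
0000000000000000016888899999999999999999
0000000000000000016888899999999999999999
0000000000000000036888899999999984444468
0000000000000000066888899999999984000222
0000000000000000499999999999999984000000
0000000000000000899999999999999984000000
0000000000000000999999999999999984000000
0000000000000006999999999999999984000000
0000000000000009999999999999999984000000
0000000000000039999999999999999984410000
0000000000000089999999999999999998810000
0000000000000099999999999999999999900000
0000000000000699999999999999999999500000
0000000000000999999999999999999999000000
0000000000002999999999999999999999000000
0000000000009999999999999999999994000000
0000000000019999999999999999999990000000
0000000000069999999999999999999950000000
000
[... 625 characters left out ...]
000000000003671000000000000
[-48.27 -11.5    0.11] 176.56
[-48.19 -11.85   0.12] 176.48
support change [ 6.  7. 10.]
[[354, 188, 204, 191, 19670], [498, 219, 5, 9, 37], [470, 223, 27, 38, 769], [352, 225, 28, 16, 342], [172, 232, 15, 14, 119], [167, 244, 14, 17, 151], [208, 246, 29, 34, 555], [469, 253, 32, 14, 105], [349, 328, 11, 5, 31], [342, 330, 6, 6, 24], [210, 339, 88, 141, 6530], [310, 342, 27, 22, 253], [301, 355, 7, 4, 13], [463, 358, 177, 122, 11949], [285, 374, 94, 56, 3469], [395, 382, 79, 18, 700], [492, 395, 6, 11, 33], [304, 425, 7, 5, 19], [317, 429, 7, 12, 38], [336, 434, 8, 14, 51]]
13 [(266.04, 162.48), (262.05, 171.5), (285.9, 165.68), (281.99, 174.45)] spacing 9.02 8.77
```

```bash
python3 - <<'E'
from fit import *
from scipy.optimize import least_squares
def cent(I,x,y,w=3):
    for _ in range(3):
        x0,y0=round(x),round(y); a=I[y0-w:y0+w+1,x0-w:x0+w+1]; yy,xx=np.mgrid[-w:w+1,-w:w+1]; d=np.clip(np.median(a)*.9-a,0,None)*(xx**2+yy**2<=w*w+2); x=x0+(d*xx).sum()/d.sum(); y=y0+(d*yy).sum()/d.sum()
    return round(float(x),2),round(float(y),2),round(float(a.min()/np.median(a)),2)
hs=np.array([[14,24,42],[-14,24,42],[14,-24,42],[-14,-24,42.]])
P=[(265.5,162.2),(262,171.8),(286,165),(282.2,174.6)]
obsS=None
for n in(11,12,13):
    I=pickle.load(open(f"side{n}.pkl","rb"))["pixels"][...,1].astype(float); o=[cent(I,*p) for p in P]; print(n,o); obsS=o
T=pickle.load(open("top13.pkl","rb")); S=pickle.load(open("side13.pkl","rb")); I=T["pixels"][...,1].astype(float)
def pr(c,p,rail): 
    Q=R.from_euler("y",-.22).apply(R.from_euler("zy",[p[2],p[3]]).apply(hs*[p[4],1,1])+[p[0],p[1],0])+[0,0,110]; return proj(c,tf(Q,*rail[:2],0,rail[2]))
pt=pr(T,[-49,0,0,0,1],(477.5,291,1.2)); o=[cent(I,*p) for p in pt]; print(pt.round(1).tolist(),o)
oT=np.array(o)[:,:2]; oS=np.array(obsS)[:,:2]
f=lambda p:np.concatenate([(pr(T,np.r_[p,1],(477.5,291,1.2))-oT).ravel(),(pr(S,np.r_[p,1],(475.7,292.9,1.209))-oS).ravel()])
r=least_squares(f,[-49,0,0,0]); print("s,w,yaw,tilt err",r.x.round(3),r.fun.round(2).tolist())
g=I[240:290,200:245].astype(int)
for k in range(0,46): print(240+k,''.join(chr(97+min(25,v//8)) for v in g[k]))
E
```

```text
11 [(264.83, 162.32, 0.51), (261.73, 172.01, 0.54), (285.78, 165.13, 0.57), (282.14, 174.94, 0.5)]
12 [(265.06, 162.24, 0.52), (261.73, 172.05, 0.56), (285.29, 165.27, 0.51), (282.12, 174.96, 0.55)]<stdin>:5: RuntimeWarning: invalid value encountered in scalar divide
Traceback (most recent call last):
ValueError: cannot convert float NaN to integer
```

Call:
play_rows --pt "-0.04 -0.04 0" --pt "-0.08 -0.08 0" --pt "-0.12 -0.12 0" --pt "-0.16 -0.16 0" --pt "-0.2 -0.2 0" --pt "-0.24 -0.24 0" --pt "-0.28 -0.28 0" --pt "-0.32 -0.31 0" --pt "-0.32 -0.31 0" --pt "-0.32 -0.31 0" --yaw '[0,0,0,0,0,0,0,0,0,0]'

```text
clock: 32.15
eef_pos: [140.0, -524.6, 262.7]
eef_rot: [3.141, 0.0, 1.205]
wrist_force: [0.4, 0.9, 0.3]
finger_gap: 79.9
finger_force: 0.0
```

```bash
python3 look.py 14; cat > fin.py <<'E'
from fit import *
from scipy.optimize import least_squares
def cent(I,x,y,w=3):
    for _ in range(3):
        x0,y0=round(x),round(y); a=I[y0-w:y0+w+1,x0-w:x0+w+1]; yy,xx=np.mgrid[-w:w+1,-w:w+1]; d=np.clip(np.median(a)*.88-a,0,None)*(xx**2+yy**2<=w*w+2)+1e-9; x=x0+(d*xx).sum()/d.sum(); y=y0+(d*yy).sum()/d.sum()
    return round(float(x),2),round(float(y),2),round(float(a.min()/np.median(a)),2)
hs=np.array([[14,24,42],[-14,24,42],[14,-24,42],[-14,-24,42.]])
T=pickle.load(open("top14.pkl","rb")); S=pickle.load(open("side14.pkl","rb"))
oS=[cent(S["pixels"][...,1].astype(float),*p) for p in[(265.5,162.2),(262,171.8),(286,165),(282.2,174.6)]]; print(oS)
I=T["pixels"][...,1].astype(float)
def pr(c,p,rail): 
    Q=R.from_euler("y",-.22).apply(R.from_euler("zy",[p[2],p[3]]).apply(hs)+[p[0],p[1],0])+[0,0,110]; return proj(c,tf(Q,*rail[:2],0,rail[2]))
RT=(477.5,291,1.2);RS=(475.7,292.9,1.209)
pt=pr(T,[-49,0,0,0],RT); oT=[cent(I,*p) for p in pt]; print(pt.round(1).tolist(),oT)
oT=np.array(oT)[:,:2]; oS=np.array(oS)[:,:2]
f=lambda p:np.concatenate([(pr(T,p,RT)-oT).ravel(),(pr(S,p,RS)-oS).ravel()])
r=least_squares(f,[-49,0,0,0]); print("s,w,yaw,tilt err",r.x.round(3),r.fun.round(2).tolist())
g=I[240:286,200:245].astype(int)
for k in range(46): print(240+k,''.join(chr(97+min(25,v//8)) for v in g[k]))
E
python3 fin.py
```

```text
[ 140.39 -524.49  262.8 ] [3.141 0.    1.206] 79.89139393722625 0.0 32.25
[(265.01, 162.23, 0.43), (261.69, 172.14, 0.44), (286.38, 162.48, 0.63), (282.08, 175.22, 0.43)]
[[211.2, 270.9], [224.1, 275.9], [220.0, 248.9], [232.8, 254.0]] [(211.83, 270.51, 0.4), (224.73, 275.41, 0.48), (220.02, 249.33, 0.45), (232.92, 254.32, 0.47)]
s,w,yaw,tilt err [-4.4066e+01  3.0000e-03  2.1000e-02 -1.2400e-01] [-0.26, 0.63, -0.36, 0.44, -0.04, -0.34, -0.26, -0.5, -0.33, -0.64, 0.11, 0.18, -0.48, 1.81, 1.12, -0.12]
240 mmmmnnoppqqqqqqqqqqqqqqqqrrqqrqqrrqqqqqqqqqqq
241 mmmmmmmmnoppqqqqqqqqqqqqqqrqqqqqqqqqqqqqqqqqq
242 mmmmmmmmmmmnppqqqqqqqqqqqqqqqqqqqqqqqqqqqqqqq
243 mmmmmmmmmmmmnopppqqqqqqqqqqqqqqqqqqqqqqqqqqqq
244 mlllllllmmmmmnnnnoppqqqqqqqqqqqqqqqqqqqqrqqqq
245 mkjjjijjklmmmmmmmnooppqqqpppqqqrqqqqqqrrrqqqq
246 olihhhhhiklmmmmmmnpqpppppnmmoqqrqqqqqrrrrrqqq
247 qoliggghhiklmmmlmoqqppppomlklopqqqqqqqqrqqqqq
248 rqnkhgggghikmmmlmopnlmpqqpnmlmmnopqqqqqqqqqqq
249 rqplihghgghjlmmmnpnjgjoqrrqponmllmoppppqqqqqq
250 qrqnjhhhhhhilmmmoqokhkoqrrrrqqpomllllmnppqqqq
251 qrqojijjjjihkllmpqqonoqrrrrrrrrqqpnmlkllm
[... 1004 characters left out ...]

272 mmmmmmlnpqpmlnqrrrrrrrrrrrrrrpmjkjihjllmmmmoq
273 mmmmmmlmnppppqrrrrrrrrrrqqqrqokhihhikmmmmlnpq
274 mmmmmmmmmmnopqrrrrrrrrromloqqnihghhkmmmmmlnqq
275 mmmmmmmmmmmlmnoqqrrrrrqnihloolhgggilmmnmmnpqq
276 nmmmmmmmmmmlllmnopqqrrqnihlonjhgghjmmmmmmoqqq
277 ponmmmmmmmmmmmlmmmnopqqpmmopmjhhijkmmmmmnpqqq
278 qppponmmmmmmmmmmmmllmnopppqpmkjkllmmmmmmnpqqq
279 qqqqqpoonmmmmmmmmmmmlmmmoppommmmmmmmmmmmopqqq
280 qqqrqqqpponmmmmmmmmmmmmmmmnnmmmmmmmmmmlmoqqqq
281 qqqrrqqqqqpponmmmmmmmmmmmmmmmmmmmmmmmmlnpqqqq
282 qqqrqqqqqqqqqponmmmmmmmmmmmmmmmmmmmmmllnpqqqq
283 qqqqqqqqqqqqqqqpponmmmmmmmmmmmmmmmmmmlmopqqqq
284 qqqqqqqqqqqqqqqqqqpponmmmmmmmmmmmmmmmlnpqqqqq
285 qqqqqqqqqqqqqqqqqqqqqqonmmmmmmmmmmmmlmoqqqqqq
```

```bash
sed -i '/^g=/,$d' fin.py; cat >> fin.py <<'E'
oS[2]=(285.7,165.1)
z=lambda p:np.r_[p,0]
for lab,ff,p0 in(("all",f,[-49,0,0,0]),("all flat",lambda p:f(z(p)),[-49,0,0]),("top flat",lambda p:f(z(p))[:8],[-49,0,0]),("side flat",lambda p:f(z(p))[8:],[-49,0,0])):
    r=least_squares(ff,p0); print(lab,r.x.round(3),r.fun.round(2).tolist())
# support: foot-top corners in top6 (unchanged since), right handedness
cor=np.array([[12,-30,10],[-12,-30,10],[12,30,10],[-12,30,10.]]); ob=np.array([(175,83),(267,115),(88,302),(180,330)])/8+[155,220]-.5
def ps(p): 
    Q=R.from_euler("y",-.22).apply(R.from_euler("z",p[2]).apply(cor)+[p[0],p[1],0])+[0,0,110]; return proj(T,tf(Q,*RT[:2],0,RT[2]))
r=least_squares(lambda p:(ps(p)-ob).ravel(),[50,0,0]); print("support",r.x.round(3),r.fun.round(2).tolist())
a=pickle.load(open("top6.pkl","rb"))["pixels"];b=T["pixels"]; print(np.abs(a[222:262,160:192].astype(int)-b[222:262,160:192]).max())
c1=pickle.load(open("top0.pkl","rb"))["pixels"]; D=(np.abs(b.astype(int)-c1).max(2)>35).astype(np.uint8)[:370]
print([s.tolist() for s in cv2.connectedComponentsWithStats(D)[2][1:] if s[4]>8])
E
python3 fin.py
```

```text
[(265.01, 162.23, 0.43), (261.69, 172.14, 0.44), (286.38, 162.48, 0.63), (282.08, 175.22, 0.43)]
[[211.2, 270.9], [224.1, 275.9], [220.0, 248.9], [232.8, 254.0]] [(211.83, 270.51, 0.4), (224.73, 275.41, 0.48), (220.02, 249.33, 0.45), (232.92, 254.32, 0.47)]
s,w,yaw,tilt err [-4.4066e+01  3.0000e-03  2.1000e-02 -1.2400e-01] [-0.26, 0.63, -0.36, 0.44, -0.04, -0.34, -0.26, -0.5, -0.33, -0.64, 0.11, 0.18, -0.48, 1.81, 1.12, -0.12]
all [-4.9039e+01  1.4000e-02  3.0000e-03 -2.3000e-02] [-0.16, 0.56, -0.16, 0.63, 0.44, -0.24, 0.33, -0.19, -0.2, -0.25, -0.14, -0.21, 0.24, -0.1, 0.8, -0.18]
all flat [-4.9992e+01  1.3000e-02  4.0000e-03] [-0.16, 0.56, -0.14, 0.63, 0.42, -0.24, 0.34, -0.2, -0.18, -0.16, -0.16, -0.31, 0.25, -0.01, 0.79, -0.28]
top flat [-4.9636e+01 -2.6300e-01  1.1000e-02] [-0.21, 0.46, -0.15, 0.42, 0.2, -0.41, 0.17, -0.47]
side flat [-5.057e+01  2.620e-01 -8.000e-03] [-0.25, -0.06, -0.38, -0.23, 0.12, 0.28, 0.51, -0.0]
support [4.8427e+01 3.2000e-02 1.8000e-02] [0.12, -0.11, -0.31, 0.06, 0.26, -0.28, -0.07, 0.33]
26
[[440, 220, 29, 22, 481], [352, 225, 29, 16, 364], [187, 235, 11, 8, 63], [173, 236, 12, 9, 74], [168, 244, 13, 17, 117], [208, 248, 27, 30, 500], [236, 250, 7, 12, 44], [180, 254, 7, 6, 23], [230, 273, 5, 5, 16], [364, 325, 7, 3, 9], [384, 324, 25, 46, 519], [304, 329, 55, 30, 183], [455, 345, 141, 25, 870], [540, 368, 10, 2, 15]]
```

Both parts are flat and centred on the bar within about 0.3 mm, and neither has moved since I let go. Everything else in the top view is where it was, so I'm handing the job in.

```bash
python3 -c "
from cell import manip; print(manip.sign_off())"
```

```text
the job is handed in; nothing more can be done
None
```

I set out both parts and handed the job in at about 32 s: the bearing block is in the wide bay and the shaft support in the narrow bay, both flat, crosswise, centred on the bar and let go, each resting close to its bay's low-side fin.

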